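# Fit the gamepad stand into its swivel base

### The job

Take the gamepad stand out of the desk organiser and plug its square foot into the square socket of the weighted base. The socket swivels and was left at some odd angle, so rest the foot on it lightly and turn the stand until it drops in, without ever pressing hard, and seat it fully home with its collar flush. Then turn the seated stand, socket and all, until the cradle's long side runs parallel to the base's long side, and let go, leaving the gamepad, mouse and clock where they are.

Things in the scene. Friction and masses are not known exactly. Their poses are not given: they have to be found in the camera images.
- cradle (a point): centre (half-way up) of the cradle bar topping the loose gamepad stand (0.2 kg); grasp it here. Grey bar 90 mm long (own x), 28 wide (own y), 20 tall, a 14 mm lip standing up at each end; z up. Below it a round column 16 mm thick, then a collar 32 mm in diameter whose flat underside is 83 mm below this point, then the square foot. It starts upright, in any heading
- foot (a point): middle of the flat lower end of the stand's foot, on the stand's axis, 110 mm below the cradle centre. The foot is a plain square bar 18 x 18 mm, 27 mm long from collar to end, its sides parallel to the cradle's x and y
- organiser_hole0 (a point): mouth centre, at the top face, of the middle pocket of the fixed black desk organiser (80 x 150 x 28 mm, a low block with three round pockets). This pocket is 32 mm in diameter and 22 mm deep; the stand is parked loosely in it and lifts straight out
- base: fixed weighted base, origin under its middle. Grey slab 140 (x, long side) x 90 (y) x 16 mm, with a round housing 64 mm in diameter standing on it to 46 mm height. Inside, flush with its top, is an aluminium swivel 48 mm across with the square hole. The swivel turns about the vertical either way by over a quarter turn, stiffly (0.2 N m), and stays where left; a light foot turning on it does not drag it
- socket (a point): mouth centre of the square hole (20 x 20 mm, 30 mm deep), 46 mm above the desk. This entry's axes are the slab's, NOT the hole's: at the start the hole's sides lie 8 to 82 degrees off the slab's, exact angle not given. The foot drops in within about 5 degrees of it. Home: cradle centre 83 mm above this point. Never press stand and base together with over 40 N
- gamepad_mid (a point): centre of a loose black gamepad, about 100 x 145 x 40 mm, bystander
- mouse_mid (a point): centre of a loose black computer mouse, 110 x 60 x 34 mm, bystander
- clock_mid (a point): centre of a loose white cube clock, 75 mm, bystander
There are look-alikes about, which are no part of the job. Leave any green look-alike of the part that bears cradle alone. What is shaped like the base but brown is not meant.

How it is judged:
On the way:
1. the stand is fully home in the socket, upright (z of cradle in the frame of socket below 0.086 m and horizontal distance between cradle and socket below 0.008 m and angle between cradle's own z axis and vertical below 0.07 rad), for 0.2 s.
At the end, for the whole second after the job is handed in: The stand is home in the socket (cradle centre no more than 86 mm above the socket mouth and within 8 mm of its axis, tilt under 4 degrees), the cradle's long side is within 8 degrees of parallel to the base's long side (either way round), and the stand is released and at rest (all of step 1 and angle between the x axis of cradle and the x axis of socket, either way round below 0.14 rad and linear speed of stand below 0.02 m/s); the robot touches nothing.
It fails at once if the stand and the base are pressed together with more than 40 N (contact force between stand and base above 40 N).
It fails at once if the gamepad is pushed more than 30 mm (distance of gamepad_mid from where it was at the start of the episode above 0.03 m).
It fails at once if the mouse is pushed more than 30 mm (distance of mouse_mid from where it was at the start of the episode above 0.03 m).
It fails at once if the clock is pushed more than 30 mm (distance of clock_mid from where it was at the start of the episode above 0.03 m).
It also fails if it takes over 72 s, if anything falls off the work surface, if the arm or the gripper's body presses on something with over 40 N, if the wrist force passes 120 N, or if a joint passes its speed limit or range.

### The arm

A 6-joint arm with a two-finger parallel gripper is mounted at the origin on the work surface. World frame = base frame: x ahead of the robot, y to its left, z up, the work surface at z = 0. Lengths are in m, angles in rad, forces in N, time in s.
With the tool pointing down it reaches from about 0.225 to 0.875 m from the base axis. Payload 3.4 kg.
Tool frame: the origin (TCP) lies at the very end of the fingers, on their centre line; the grasp point (between the pads) lies 19 mm behind it; z points along the fingers, y is the line along which they close (so a half turn about z gives the same grasp; the last joint's range is limited). The gripper opens to 85 mm and grips with 20 to 120 N. Pads are 22 mm wide; open, the fingers measure 114 mm over their backs; the gripper's body (76 mm by 85 mm) begins 54 mm behind the grasp point. The pads swing forward as they close: fully open they stand 13 mm farther back than shut.
Start: joints at [-1.293, 0.276, 1.505, -0, 1.361, -0.121], TCP at [0.223, -0.53, 0.231] pointing down, gripper open.
Joint ranges: [-2.89, 2.89], [-0.75, 2.08], [0.22, 2.7], [-1.18, 4.32], [0.11, 2.71], [-2.7, 2.7]. Speed limits (rad/s): [2.57, 2.57, 3.14, 3.14, 3.14, 3.14].

### API

Orientations are given as a unit quaternion [w, x, y, z].
In Python, from rig import readout, vision, manip gives the robot as it stands.
- The arm moves only by the shell command python3 -m handwheel 'ROWS' [FORCE]. ROWS is JSON, a list of rows, each a list of 3 entries, a list of its own where there are three numbers: the shift along the tool's x, y, z in mm, then the turn, a rotation vector about the tool's x, y, z in units of 6 degrees (1.0 is 6 degrees), then the closure, from -1 (fully open) to 1 (shut), so that 0 is half open. A call has 1 to 20 rows; each row shifts and turns the commanded pose from where the row before left it, along the tool's axes as they then stand; what a row does not reach is not made up. A row lasts 1/8 s, in which the tool goes at most 62.5 mm and 10.7 degrees, less where a joint would pass 70% of its speed; a pose out of reach is approached as far as the arm can. A call is refused whole if a number of a shift passes 62.5 or a number of a turn 1, either way. A call with a gripper value outside its range is refused whole. The fingers move at their own pace and stop on an object; FORCE is the grip in N (left out, the last holds). Time passes only in rows, so rows that do not move let the fingers close. It gives the time, the measured TCP pose, the force, the opening and the grip force at its end, in the units of the state.
- readout.get_state(): the state, without advancing time (a new reading comes with each control period).
- vision.get_image(name): name is "side" or "top" or "wrist"; returns the picture (400x640x3 uint8, blue, green, red); there is no depth.
- vision.camera_params(name): a dict with "intrinsics" (3x3 intrinsics, pixels), "rvec" (rotation vector, rad) and "tvec" (3), from world to camera coordinates, as OpenCV has them; the wrist camera has in their place "hand_eye" (4x4, takes a point from camera to tool coordinates, whose origin is the TCP and whose axes are the flange's). Camera axes: x right, y down, z forward; pixel columns grow to the right and rows downward; lengths in m; the calibration is good to about 2 mm. A picture is of the moment at which its call begins: read the wrist's pose just before it. camera_params takes no time and is no camera call.
- manip.sign_off(): hands the job in; it is judged then, once.
The state is a dict: "clock": time; "qpos": joint angles; "qd": joint speeds; "effort": joint torques, N m; "position": TCP position; "ee_rot": TCP orientation; "contact_force": force on the tool from outside, world axes, zero at the start; "moment": the same for the moment, N m; "width": finger opening in m; "gripper_force": force on a finger pad.
Only numpy, scipy, OpenCV 4.12 (cv2) and the standard library are available. Lean on these libraries where they do the work, as an engineer would, in place of code of your own. Each camera call takes 0.05 s, during which the arm holds its last target. There are 200 camera calls.

## Working session

There is one attempt and no reset: what is moved stays moved. The work goes in short steps, Python scripts to look and compute and a shell command to move; the robot and the scene stay as the last step left them, time stands still between calls to the robot, and variables do not carry over. Pictures are saved under pics/ and viewed, at most 10 in all, crops included, and the job is handed in when it is done.

```bash
mkdir -p pics; ls; python3 - <<'E'
from rig import readout, vision
import cv2,json,numpy as np
print(readout.get_state())
for n in("side","top"):
    im=vision.get_image(n);cv2.imwrite(f"pics/{n}0.png",im)
    print(n,vision.camera_params(n))
print(vision.camera_params("wrist"))
E
```

```text
pics
{'clock': 0.0, 'qpos': array([-1.29303113e+00,  2.76579013e-01,  1.50614180e+00,  9.41638995e-06,
        1.36067853e+00, -1.20981718e-01]), 'qd': array([-6.75227649e-04, -1.58511143e-03, -2.01838383e-05, -1.28467353e-03,
       -4.46411048e-04, -1.65938139e-03]), 'effort': array([-8.08138193e-04, -4.16781843e+01, -2.45806628e+01, -3.47255127e-04,
        1.12685468e-02, -5.29761067e-06]), 'position': array([ 0.22311415, -0.52937696,  0.23044536]), 'ee_rot': array([-9.00929975e-04,  9.80190656e-01,  1.98054190e-01, -6.61525566e-05]), 'contact_force': array([ 0.42011746, -0.42887739, -0.27694365]), 'moment': array([ 0.0288132 ,  0.00813751, -0.00437379]), 'gripper_force': 0.0, 'width': 0.085450884203918}
side {'intrinsics': array([[384.50719963,   0.        , 311.05477531],
       [  0.        , 384.50719963, 199.96751435],
       [  0.        ,   0.        ,   1.        ]]), 'rvec': array([ 0.60274569, -2.76678579,  1.02585353]), 'tvec': array([0.47066444, 0.24650619, 0.80800925])}
top {'intrinsics': array([[429.35497772,   0.        , 320.83172393],
       [  0.        , 429.35497772, 200.80272755],
       [  0.        ,   0.        ,   1.        ]]), 'rvec': array([ 2.15216099, -2.12323836,  0.2481631 ]), 'tvec': array([-0.02882108,  0.55301174,  0.99359948])}
{'intrinsics': array([[346.64162794,   0.        , 322.06596077],
       [  0.        , 346.64162794, 202.63685743],
       [  0.        ,   0.        ,   1.        ]]), 'hand_eye': array([[ 8.68369474e-04, -9.59019840e-01, -2.83337596e-01,
         7.32589266e-02],
       [ 9.99999596e-01,  7.67354514e-04,  4.67502098e-04,
         4.83901943e-05],
       [-2.30923404e-04, -2.83337887e-01,  9.59020119e-01,
        -1.42891484e-01],
       [ 0.00000000e+00,  0.00000000e+00,  0.00000000e+00,
         1.00000000e+00]])}
```

View pics/side0.png

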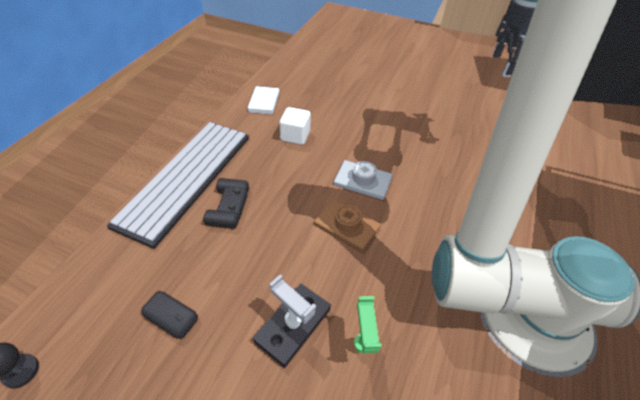

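View pics/top0.png

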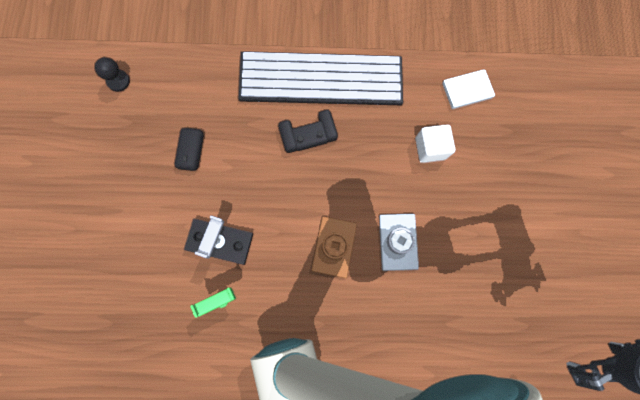

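The side view shows the stand in the organiser (cradle about 293,300) and the grey base (365,175) beyond the brown look-alike. The top view puts the cradle at about (210,237), the base at (399,241), mouse (190,149), gamepad (308,132) and clock (435,143).

```bash
cat > h.py <<'E'
import numpy as np,cv2
from rig import readout,vision
from scipy.spatial.transform import Rotation as R
def cam(n,st=None):
    p=vision.camera_params(n);K=p["intrinsics"]
    if n!="wrist":
        Rm=cv2.Rodrigues(p["rvec"])[0];return K,Rm.T,-Rm.T@p["tvec"]
    q=st["ee_rot"];T=R.from_quat([q[1],q[2],q[3],q[0]]).as_matrix()
    H=p["hand_eye"];return K,T@H[:3,:3],T@H[:3,3]+st["position"]
def cast(c,uv,z):
    K,Rw,o=c;uv=np.atleast_2d(uv).astype(float)
    d=np.c_[uv,np.ones(len(uv))]@np.linalg.inv(K).T@Rw.T
    return o+d*((z-o[2])/d[:,2])[:,None]
def rowmm(st,target):  # shift in tool axes, mm
    q=st["ee_rot"];T=R.from_quat([q[1],q[2],q[3],q[0]])
    return T.inv().apply(np.array(target)-st["position"])*1000
E
python3 - <<'E'
from h import *
im=cv2.imread("pics/top0.png");c=cam("top");print("camO",c[2])
hsv=cv2.cvtColor(im,cv2.COLOR_BGR2HSV)
m=((hsv[...,1]<60)&(hsv[...,2]>110)).astype(np.uint8)
for nm,(x0,y0,x1,y1),z in(("cradle",(190,205,230,270),.126),("base",(370,205,425,280),.016)):
    mm=np.zeros_like(m);mm[y0:y1,x0:x1]=m[y0:y1,x0:x1]
    k=max(cv2.findContours(mm,0,1)[0],key=cv2.contourArea)
    r=cv2.minAreaRect(k);b=cv2.boxPoints(r);w=cast(c,b,z)
    print(nm,r,cv2.contourArea(k));print(w.round(4),w.mean(0))
    e=w[1]-w[0];f=w[2]-w[1]
    for v in(e,f):print(np.linalg.norm(v),np.degrees(np.arctan2(v[1],v[0])))
a=cv2.resize(im[205:275,180:260],None,fx=5,fy=5,interpolation=2);b=cv2.resize(im[205:275,365:440],None,fx=5,fy=5,interpolation=2)
cv2.imwrite("pics/c1.png",np.hstack([a,b]))
E
```

```text
camO [0.35294338 0.0180276  1.08120236]
cradle ((213.20620727539062, 238.5360870361328), (24.165239334106445, 43.253746032714844), 23.962486267089844) 654.0
[[0.4171 0.2595 0.126 ]
 [0.5053 0.2265 0.126 ]
 [0.484  0.1766 0.126 ]
 [0.3964 0.2104 0.126 ]] [0.45068542 0.21826224 0.126     ]
0.09416301628720336 -20.51796977421801
0.05433813692900962 -113.10489304359483
base ((398.5, 241.5), (57.496368408203125, 36.54973602294922), 85.91438293457031) 1975.0
[[ 0.529  -0.1683  0.016 ]
 [ 0.5372 -0.2616  0.016 ]
 [ 0.3933 -0.2671  0.016 ]
 [ 0.3859 -0.1762  0.016 ]] [ 0.46132589 -0.21830283  0.016     ]
0.09363555403133288 -84.97097725242355
0.1440085972265415 -177.78542160919815
```

View pics/c1.png

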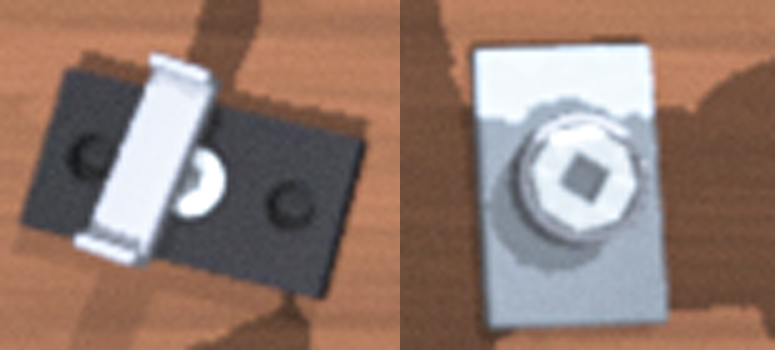

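The crop shows the cradle running from about top-image (216,218) to (202,255), with its centre near (209,236). In the base the square hole is centred near (402.4,240.6), with its sides strongly askew. I'll fly over the base first for a wrist view.

```bash
python3 -m handwheel '[[[34,-19.5,4],[0,0,0],-1],[[34,-19.5,4],[0,0,0],-1],[[34,-19.5,4],[0,0,0],-1],[[34,-19.5,4],[0,0,0],-1],[[34,-19.5,4],[0,0,0],-1],[[34,-19.5,4],[0,0,0],-1],[[34,-19.5,4],[0,0,0],-1],[[34,-19.5,4],[0,0,0],-1],[[34,-19.5,4],[0,0,0],-1],[[34,-19.5,4],[0,0,0],-1],[[0,0,0],[0,0,0],-1],[[0,0,0],[0,0,0],-1]]'
python3 - <<'E'
from h import *
import pickle
st=readout.get_state();im=vision.get_image("wrist");cv2.imwrite("pics/wb.png",im);pickle.dump(st,open("wb.pkl","wb"))
E
```

```text
clock: 1.6
position: [0.4605, -0.2184, 0.1911]
ee_rot: [0.0, 0.98, 0.198, -0.001]
contact_force: [0.6, -0.6, -1.1]
width: 0.0856
gripper_force: 0.0
```

View pics/wb.png

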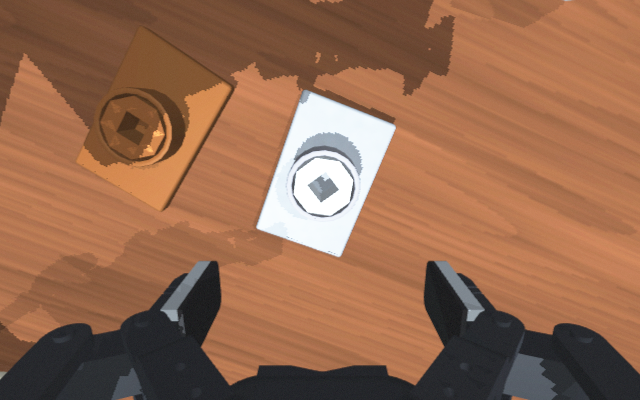

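The wrist view shows the slab with its corners at about (305,92), (394,126), (340,255) and (258,230). The square hole is centred at about (323,187).

```bash
python3 - <<'E'
from h import *
import pickle
st=pickle.load(open("wb.pkl","rb"));c=cam("wrist",st);im=cv2.imread("pics/wb.png")
hsv=cv2.cvtColor(im,cv2.COLOR_BGR2HSV)
m=(hsv[...,1]<70).astype(np.uint8);m[:,:240]=0;m[:,410:]=0;m[262:]=0;m[:80]=0
k=max(cv2.findContours(m,0,1)[0],key=cv2.contourArea);k=cv2.convexHull(k)
w=cast(c,k[:,0],.016)[:,:2]*1000
r=cv2.minAreaRect(w.astype(np.float32));b=cv2.boxPoints(r);print("slab",r)
# hole: dark blob near (323,187)
g=cv2.cvtColor(im,cv2.COLOR_BGR2GRAY)
for t in(180,200,215):
    h=np.zeros_like(g);h[168:206,303:343]=(g[168:206,303:343]<t)
    n,l,s,cc=cv2.connectedComponentsWithStats(h)
    i=l[187,323] or 1+np.argmax(s[1:,4])
    kk=max(cv2.findContours((l==i).astype(np.uint8),0,1)[0],key=cv2.contourArea)
    w=cast(c,kk[:,0],.046)[:,:2]*1000;print("hole",t,s[i],cv2.minAreaRect(w.astype(np.float32)))
cv2.imwrite("pics/hole.png",cv2.resize(im[150:225,285:365],None,fx=7,fy=7,interpolation=2))
# cradle from top view
ct=cam("top");print("cradle ends z.14",cast(ct,[[216.2,218],[201.6,254.8]],.14)); print("green",cast(ct,[[213,302]],.1))
E
```

```text
slab ((463.1075744628906, -218.17312622070312), (139.50950622558594, 89.63935852050781), 2.2845234870910645)
hole 180 [308 176  31  26 431] ((462.65374755859375, -218.36866760253906), (18.821197509765625, 18.768966674804688), 59.45236587524414)
hole 200 [308 176  31  26 447] ((462.60809326171875, -218.41725158691406), (19.332740783691406, 18.79814338684082), 59.45246887207031)
hole 215 [308 175  31  27 454] ((462.583740234375, -218.45852661132812), (19.428569793701172, 18.79814338684082), 59.452457427978516)
cradle ends z.14 [[0.49405732 0.21152165 0.14      ]
 [0.41335938 0.23826073 0.14      ]]
green [[0.31275664 0.21629308 0.1       ]]
```

View pics/hole.png

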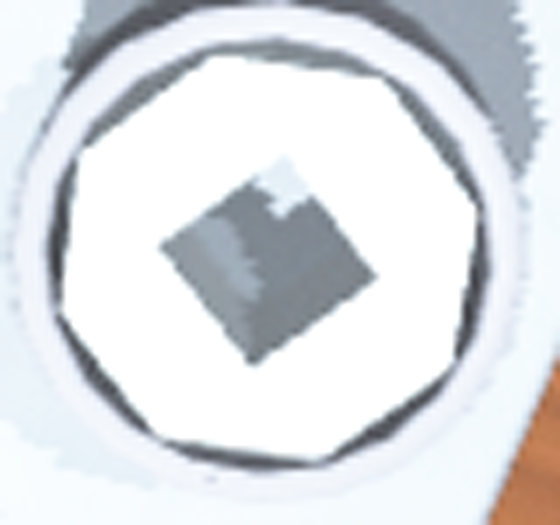

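The hole crop shows a square with corners at about (280,160), (375,275), (250,365) and (160,245), which agrees with the measured 59.5 deg (mod 90). The slab heading is 2.3 deg and the hole is at (462.6,-218.4). I'll go over the cradle and turn the tool to match.

```bash
python3 -m handwheel '[[[16.3,-41,-12],[0,0,0],-1],[[16.3,-41,-12],[0,0,0],-1],[[16.3,-41,-12],[0,0,0],-1],[[16.3,-41,-12],[0,0,0],-1],[[16.3,-41,-11],[0,0,0],-1],[[16.3,-41,0],[0,0,0],-1],[[16.3,-41,0],[0,0,0],-1],[[16.3,-41,0],[0,0,0],-1],[[16.3,-41,0],[0,0,0],-1],[[16.3,-41,0],[0,0,0],-1],[[0,0,0],[0,0,-1],-1],[[0,0,0],[0,0,-1],-1],[[0,0,0],[0,0,-1],-1],[[0,0,0],[0,0,-1],-1],[[0,0,0],[0,0,-1],-1],[[0,0,0],[0,0,-1],-1],[[0,0,0],[0,0,-1],-1],[[0,0,0],[0,0,-1],-1],[[0,0,0],[0,0,-1],-1],[[0,0,0],[0,0,-1],-1]]'
python3 -m handwheel '[[[0,0,0],[0,0,-1],-1],[[0,0,0],[0,0,-1],-1],[[0,0,0],[0,0,-1],-1],[[0,0,0],[0,0,-1],-1],[[0,0,0],[0,0,-1],-1],[[0,0,0],[0,0,-1],-1],[[0,0,0],[0,0,-1],-1],[[0,0,0],[0,0,-1],-1],[[0,0,0],[0,0,-1],-1],[[0,0,0],[0,0,-1],-1],[[0,0,0],[0,0,-1],-1],[[0,0,0],[0,0,-1],-1],[[0,0,0],[0,0,-1],-1],[[0,0,0],[0,0,0],-1],[[0,0,0],[0,0,0],-1]]'
python3 - <<'E'
from h import *
import pickle
st=readout.get_state();im=vision.get_image("wrist");cv2.imwrite("pics/wc.png",im);pickle.dump(st,open("wc.pkl","wb"));print(st["qpos"])
E
```

```text
clock: 4.15
position: [0.4523, 0.2215, 0.2504]
ee_rot: [0.0, 0.749, 0.662, -0.0]
contact_force: [0.5, -0.0, 0.3]
width: 0.0854
gripper_force: 0.0
clock: 6.02
position: [0.4521, 0.2222, 0.2503]
ee_rot: [0.0, 0.168, 0.986, -0.0]
contact_force: [0.6, -0.4, 0.7]
width: 0.0849
gripper_force: 0.0
[ 3.18863374e-01  1.57343454e-01  1.61608007e+00 -3.02023788e-04
  1.36814649e+00 -9.15026634e-01]
```

View pics/wc.png

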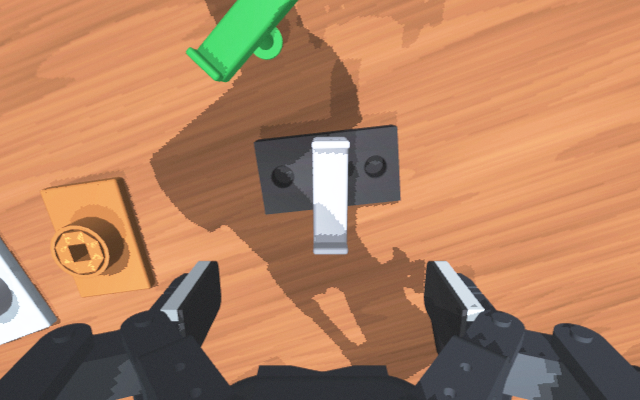

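The wrist view shows the cradle bar nearly aligned with the tool, columns about 312–349 and rows 138–253. It sits in the organiser's middle pocket.

```bash
python3 - <<'E'
from h import *
import pickle
st=pickle.load(open("wc.pkl","rb"));c=cam("wrist",st);im=cv2.imread("pics/wc.png")
g=cv2.cvtColor(im,cv2.COLOR_BGR2GRAY);hsv=cv2.cvtColor(im,cv2.COLOR_BGR2HSV)
m=((hsv[...,1]<70)&(g>110)).astype(np.uint8);m[:,:300]=0;m[:,360:]=0;m[:130]=0;m[262:]=0
k=max(cv2.findContours(m,0,1)[0],key=cv2.contourArea);print(cv2.boundingRect(k))
L=[];Rr=[]
for y in range(160,236,5):
    xs=np.where(m[y])[0];L.append((xs.min(),y));Rr.append((xs.max()+1,y))
print(L[0],L[-1],Rr[0],Rr[-1])
wl=cast(c,L,.126)[:,:2]*1e3;wr=cast(c,Rr,.126)[:,:2]*1e3
for w in(wl,wr):
    d=cv2.fitLine(w.astype(np.float32),cv2.DIST_L2,0,.01,.01).ravel();print(np.degrees(np.arctan2(d[1],d[0])))
print("width",np.linalg.norm(wl[7]-wr[7]),"mid",(wl[7]+wr[7])/2)
# long ends: far lip top outer edge (small row) & near lip outer edge at z .14
y0=np.where(m[:,330])[0].min();y1=np.where(m[:,330])[0].max()+1
xm=(L[0][0]+Rr[0][0])/2;xn=(L[-1][0]+Rr[-1][0])/2
e=cast(c,[[xm,y0],[xn,y1]],.14)*1e3;e0=cast(c,[[xm,y0],[xn,y1]],.116)*1e3
print(y0,y1,"ends z.14",e,"z.116",e0,"len",np.linalg.norm(e[0]-e[1]))
print("gray col",g[y0-2:y0+16,330],g[y1-16:y1+2,330]); q=st["ee_rot"]; print("yaw",np.degrees(2*np.arctan2(q[2],q[1])))
E
```

```text
(311, 137, 39, 118)
(np.int64(312), 160) (np.int64(313), 235) (np.int64(348), 160) (np.int64(347), 235)
-18.658484
-18.697803
width 28.74208556117418 mid [455.88486352 228.43221515]
137 255 ends z.14 [[411.19693414 243.40087396 140.        ]
 [499.06513297 213.35256858 140.        ]] z.116 [[413.63386329 243.10560518 116.        ]
 [509.83110386 210.20901575 116.        ]] len 92.86399206320205
gray col [ 78  92 160 174 159 169 234 253 255 255 255 254 251 222 210 210 209 210] [157 157 156 132 117 120 120 121 127 153 181 204 208 208 193 133 110 108]
yaw 160.70017252711895
```

```bash
python3 -m handwheel '[[[-1.1,3.4,14],[0,0,-0.1],-1],[[-1.1,3.5,14],[0,0,0],-1],[[0,0,16],[0,0,0],-1],[[0,0,16],[0,0,0],-1],[[0,0,16],[0,0,0],-1],[[0,0,16],[0,0,0],-1],[[0,0,16],[0,0,0],-1],[[0,0,15],[0,0,0],-1],[[0,0,15],[0,0,0],-1],[[0,0,10],[0,0,0],-1],[[0,0,5],[0,0,0],-1],[[0,0,0],[0,0,0],-1],[[0,0,0],[0,0,0],-1]]' 60
python3 -c "
from h import *
s=readout.get_state();print(rowmm(s,[.4565,.228,.097]))"
```

```text
clock: 7.7
position: [0.4566, 0.2289, 0.0977]
ee_rot: [0.001, 0.161, 0.987, 0.0]
contact_force: [0.3, -0.2, -0.6]
width: 0.0851
gripper_force: 0.0
[-0.14325174 -0.87107641  0.74252621]
```

```bash
python3 -m handwheel '[[[0,-0.9,0],[0,0,0],1],[[0,0,0],[0,0,0],1],[[0,0,0],[0,0,0],1],[[0,0,0],[0,0,0],1],[[0,0,0],[0,0,0],1],[[0,0,0],[0,0,0],1],[[0,0,0],[0,0,0],1],[[0,0,0],[0,0,0],1]]' 60
```

```text
clock: 8.7
position: [0.4562, 0.2279, 0.0976]
ee_rot: [0.0, 0.161, 0.987, 0.0]
contact_force: [-0.8, -0.6, 4.8]
width: 0.0269
gripper_force: 59.9
```

```bash
python3 -m handwheel '[[[0,0,-8],[0,0,0],1],[[0,0,-12],[0,0,0],1],[[0,0,-18],[0,0,0],1],[[0,0,-18],[0,0,0],1],[[0,0,-18],[0,0,0],1],[[0,0,-18],[0,0,0],1],[[0,0,0],[0,0,0],1]]'
python3 -m handwheel '[[[-10,-20,0],[0,0,0],1],[[-18,-38,0],[0,0,0],1],[[-18,-38,0],[0,0,0],1],[[-18,-38,0],[0,0,0],1],[[-18,-38,0],[0,0,0],1],[[-18,-38,0],[0,0,0],1],[[-18,-38,0],[0,0,0],1],[[-18,-38,0],[0,0,0],1],[[-18,-38,0],[0,0,0],1],[[-18,-38,0],[0,0,0],1],[[-18,-38,0],[0,0,0],1],[[-17,-34,0],[0,0,0],1],[[0,0,0],[0,0,1],1],[[0,0,0],[0,0,1],1],[[0,0,0],[0,0,0],1],[[0,0,0],[0,0,0],1],[[0,0,0],[0,0,0],1]]'
python3 - <<'E'
from h import *
import pickle
st=readout.get_state();im=vision.get_image("wrist");cv2.imwrite("pics/wd.png",im);pickle.dump(st,open("wd.pkl","wb"));print(st["qpos"])
E
```

```text
clock: 9.57
position: [0.4568, 0.2283, 0.1908]
ee_rot: [0.002, 0.161, 0.987, 0.001]
contact_force: [-0.2, -0.7, -1.7]
width: 0.0268
gripper_force: 59.3
clock: 11.7
position: [0.514, -0.2492, 0.1891]
ee_rot: [-0.0, 0.263, 0.965, -0.0]
contact_force: [0.2, -0.2, -2.9]
width: 0.0273
gripper_force: 59.6
[-5.73114255e-01  2.96801141e-01  1.58228342e+00 -9.75828957e-05
  1.26274805e+00 -1.61178315e+00]
```

View pics/wd.png

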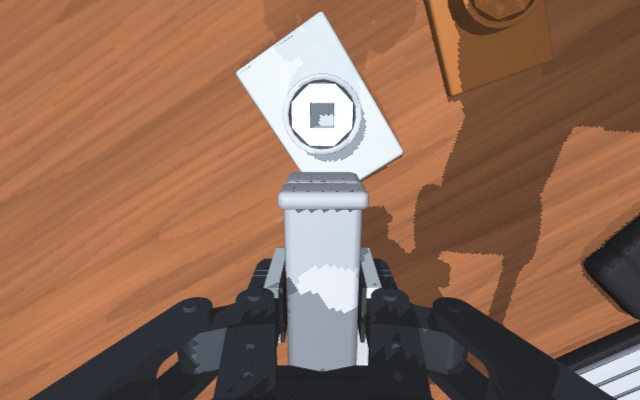

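The wrist view with the stand held shows the square hole at about (322,115), nearly aligned with the cradle. The near lip's outer face spans rows 172–191, columns 280–368.

```bash
python3 - <<'E'
from h import *
import pickle
st=pickle.load(open("wd.pkl","rb"));c=cam("wrist",st);im=cv2.imread("pics/wd.png")
q=st["ee_rot"];print("yaw",np.degrees(2*np.arctan2(q[2],q[1])))
g=cv2.cvtColor(im,cv2.COLOR_BGR2GRAY)
def tool(uv,z): return np.array([rowmm(st,p) for p in cast(c,uv,z)])
h=np.zeros_like(g);h[95:135,302:342]=(g[95:135,302:342]<225)
n,l,s,cc=cv2.connectedComponentsWithStats(h);i=1+np.argmax(s[1:,4]);print(s[i])
kk=max(cv2.findContours((l==i).astype(np.uint8),0,1)[0],key=cv2.contourArea)
w=cast(c,kk[:,0]+0.0,.046)[:,:2]*1e3;print("hole world",cv2.minAreaRect(w.astype(np.float32)))
print("hole tool",tool([[s[i][0]+(s[i][2]-1)/2,s[i][1]+(s[i][3]-1)/2]],.046))
hsv=cv2.cvtColor(im,cv2.COLOR_BGR2HSV);zc=st["position"][2]
print("col322 rows165-220",g[165:220,322])
for y in(215,225,235): print(y,g[y,276:294],g[y,352:370])
print("lip rows tool x",[ (r,tool([[324,r]],zc+.043)[0][0].round(1),tool([[324,r]],zc+.009)[0][0].round(1)) for r in(172,188,190,192,194)])
print("edge y",tool([[285.5,225],[361.5,225]],zc+.029)[:,1])
E
```

```text
yaw 149.51303975007545
[310 102  25  26 492]
hole world ((462.5947265625, -217.93417358398438), (19.214344024658203, 19.415607452392578), 58.999534606933594)
hole tool [[ 60.30978851   0.84210535 143.15627468]]
col322 rows165-220 [246 246 246 247 246 246 232 142 122 123 126 129 129 130 133 144 110 177
 131 121 124 127 127 129 127 131 107 171 201 212 218 223 227 231 229 227
 223 218 213 207 198 186 170 157 118 175 183 213 217 217 217 217 217 217
 217]
215 [134 135 138 137 138 140 143 139 151 182 193 201 207 210 215 217 218 219] [215 215 213 206 197 186 175 167 149 112  85  83  82  82  85  84  82  81]
225 [129 126 126 126 125 124 127 123 140 176 195 200 203 210 214 217 218 217] [215 213 212 203 191 183 173 161 140 100  77  78  79  79  80  82  78  79]
235 [125 125 126 128 126 130 133 132 139 168 192 198 202 207 212 216 217 219] [212 213 208 198 187 179 169 153 123  94  80  78  80  80  81  81  83  81]
lip rows tool x [(172, np.float64(51.0), np.float64(44.2)), (188, np.float64(46.2), np.float64(37.7)), (190, np.float64(45.6), np.float64(36.9)), (192, np.float64(44.9), np.float64(36.0)), (194, np.float64(44.3), np.float64(35.2))]
edge y [-11.75255752  14.78601053]
```

```bash
python3 -m handwheel '[[[10,0.1,0],[0,0,0],1],[[20,0.1,0],[0,0,0],1],[[20,0,0],[0,0,0],1],[[10.6,0,0],[0,0,0],1],[[0,0,10],[0,0,0],1],[[0,0,12],[0,0,0],1],[[0,0,12],[0,0,0],1],[[0,0,9],[0,0,0],1],[[0,0,3],[0,0,0],1],[[0,0,0],[0,0,0],1],[[0,0,0],[0,0,0],1]]'
python3 - <<'E'
from h import *
st=readout.get_state();q=st["ee_rot"];print(st["position"],np.degrees(2*np.arctan2(q[2],q[1])),st["contact_force"])
print(vision.camera_params("wrist")["hand_eye"][:3,3])
for n in("side","top"): cv2.imwrite(f"pics/{n}1.png",vision.get_image(n))
a=cv2.imread("pics/side1.png")[90:215,300:440];b=cv2.imread("pics/top1.png")[190:290,340:460]
cv2.imwrite("pics/c2.png",np.hstack([cv2.resize(a,(448,400)),cv2.resize(b,(336,400))]))
E
```

```text
clock: 13.12
position: [0.4623, -0.2187, 0.1437]
ee_rot: [0.0, 0.263, 0.965, -0.0]
contact_force: [-0.3, -0.1, -2.2]
width: 0.0271
gripper_force: 59.7
[ 0.46234246 -0.21866858  0.14367107] 149.45005507415678 [-0.31970916 -0.08761426 -2.22556209]
[ 0.07108477  0.0010444  -0.14289096]
```

View pics/c2.png

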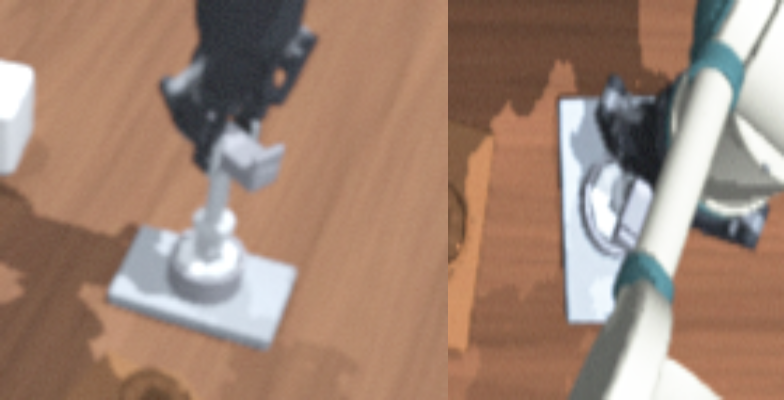

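The picture shows the stand upright above the housing. The wrist hand-eye translation differs between calls, so I'll average it and redo the measurements.

```bash
python3 - <<'E'
from h import *
import h,pickle
P=[vision.camera_params("wrist") for _ in range(60)]
H=np.array([p["hand_eye"] for p in P]);print(H[:,:3,3].mean(0)*1e3,H[:,:3,3].std(0)*1e3,H[:4,:3,3]*1e3)
print(np.mean([p["intrinsics"] for p in P],0)[0],np.std([p["intrinsics"][0] for p in P],0), H[:,:3,:3].std(0).max())
hm=H.mean(0);u,_,v=np.linalg.svd(hm[:3,:3]);hm[:3,:3]=u@v
def camm(st):
    q=st["ee_rot"];T=R.from_quat([q[1],q[2],q[3],q[0]]).as_matrix()
    return P[0]["intrinsics"],T@hm[:3,:3],T@hm[:3,3]+st["position"]
b,c_,d=[pickle.load(open(f"w{k}.pkl","rb")) for k in"bcd"]
print("hole b",cast(camm(b),[[323.0,188.0]],.046)*1e3,"hole d",cast(camm(d),[[322,114.5]],.046)*1e3)
zc=d["position"][2]
t=lambda uv,z:rowmm(d,cast(camm(d),uv,z)[0])
print("held: lip bottom",t([[324,171.5]],zc+.009),"lip top",t([[324,191.5]],zc+.043),"edges",t([[285,225]],zc+.029),t([[361,225]],zc+.029))
E
```

```text
[  71.08474122    1.04439702 -142.89089754] [1.24900090e-13 0.00000000e+00 1.11022302e-13] [[  71.08474122    1.04439702 -142.89089754]
 [  71.08474122    1.04439702 -142.89089754]
 [  71.08474122    1.04439702 -142.89089754]
 [  71.08474122    1.04439702 -142.89089754]]
[346.64162794   0.         322.06596077] [3.41060513e-13 0.00000000e+00 0.00000000e+00] 1.2212453270876722e-15
hole b [[ 460.35063485 -220.35687834   46.        ]] hole d [[ 462.43295882 -217.83999864   46.        ]]
held: lip bottom [44.35354507  1.75250754 -8.98934288] lip top [ 45.09516903   1.58750183 -42.98914967] edges [ 29.35805238 -11.92622501 -28.99185961] [ 29.38730349  14.61219342 -28.99405709]
```

```bash
python3 -m handwheel '[[[0,-0.4,2],[0,0,0],1],[[0,0,2],[0,0,0],1],[[0,0,1],[0,0,0],1],[[0,0,0.5],[0,0,0],1],[[0,0,0],[0,0,0],1]]'; python3 -m handwheel '[[[0,0,0.6],[0,0,0],1],[[0,0,0.6],[0,0,0],1]]';
```

```text
clock: 13.85
position: [0.4618, -0.2188, 0.1378]
ee_rot: [0.0, 0.263, 0.965, -0.0]
contact_force: [0.4, 0.0, -1.8]
width: 0.0271
gripper_force: 59.7
clock: 14.1
position: [0.4618, -0.2188, 0.1366]
ee_rot: [0.0, 0.263, 0.965, -0.0]
contact_force: [0.4, 0.8, -1.9]
width: 0.0271
gripper_force: 59.7
```

```bash
python3 -m handwheel '[[[0,0,0.7],[0,0,0],1],[[0,0,0.7],[0,0,0],1]]'; python3 -m handwheel '[[[0,0,0.7],[0,0,0],1],[[0,0,0.7],[0,0,0],1]]';
```

```text
clock: 14.35
position: [0.4618, -0.2188, 0.1352]
ee_rot: [0.0, 0.263, 0.965, -0.0]
contact_force: [-0.0, 1.0, -2.0]
width: 0.027
gripper_force: 59.7
clock: 14.6
position: [0.4618, -0.2188, 0.1338]
ee_rot: [0.0, 0.263, 0.965, -0.0]
contact_force: [0.5, -0.1, -1.6]
width: 0.0268
gripper_force: 59.7
```

```bash
python3 -m handwheel '[[[0,0,1],[0,0,0],1],[[0,0,1],[0,0,0],1],[[0,0,1],[0,0,0],1]]'; python3 -m handwheel '[[[0,0,1],[0,0,0],1],[[0,0,1],[0,0,0],1],[[0,0,1],[0,0,0],1]]';
```

```text
clock: 14.98
position: [0.4618, -0.2188, 0.1307]
ee_rot: [-0.0, 0.263, 0.965, -0.0]
contact_force: [0.9, 0.2, -2.2]
width: 0.0268
gripper_force: 59.7
clock: 15.35
position: [0.4618, -0.2188, 0.1277]
ee_rot: [0.0, 0.263, 0.965, -0.0]
contact_force: [-0.5, -0.9, -2.5]
width: 0.0272
gripper_force: 59.7
```

```bash
for i in 1 ; do python3 -m handwheel '[[[0,0,1.5],[0,0,0],1],[[0,0,1.5],[0,0,0],1],[[0,0,1.5],[0,0,0],1],[[0,0,1.5],[0,0,0],1]]'; done; python3 -m handwheel '[[[0,0,1.5],[0,0,0],1],[[0,0,1.5],[0,0,0],1],[[0,0,1.5],[0,0,0],1],[[0,0,1.5],[0,0,0],1],[[0,0,0],[0,0,0],1]]';
```

```text
clock: 15.85
position: [0.4618, -0.2188, 0.1217]
ee_rot: [0.0, 0.263, 0.965, -0.0]
contact_force: [-0.7, 0.5, -1.9]
width: 0.0274
gripper_force: 59.7
clock: 16.48
position: [0.4617, -0.2187, 0.1157]
ee_rot: [-0.0, 0.263, 0.965, 0.0]
contact_force: [-0.3, 0.2, -2.4]
width: 0.0273
gripper_force: 59.7
```

```bash
python3 -m handwheel '[[[0,0,1],[0,0,0],1],[[0,0,1],[0,0,0],1],[[0,0,1],[0,0,0],1]]'; python3 -m handwheel '[[[0,0,0.6],[0,0,0],1],[[0,0,0.6],[0,0,0],1]]'; python3 -m handwheel '[[[0,0,0.5],[0,0,0],1],[[0,0,0.5],[0,0,0],1]]'
```

```text
clock: 16.85
position: [0.4618, -0.2188, 0.1128]
ee_rot: [0.0, 0.263, 0.965, -0.0]
contact_force: [-0.8, 0.4, -2.4]
width: 0.027
gripper_force: 59.7
clock: 17.1
position: [0.4618, -0.2188, 0.1116]
ee_rot: [0.0, 0.263, 0.965, -0.0]
contact_force: [-0.2, -0.5, -1.8]
width: 0.0269
gripper_force: 59.7
clock: 17.35
position: [0.4618, -0.2188, 0.1106]
ee_rot: [0.0, 0.263, 0.965, -0.0]
contact_force: [0.1, 0.8, 1.0]
width: 0.027
gripper_force: 60.1
```

```bash
python3 -m handwheel '[[[0,0,0.2],[0,0,0],1],[[0,0,0],[0,0,0],1]]'; python3 -m handwheel '[[[0,0,0.2],[0,0,0],1],[[0,0,0],[0,0,0],1]]'
```

```text
clock: 17.6
position: [0.4619, -0.2188, 0.1106]
ee_rot: [0.0, 0.263, 0.965, -0.0]
contact_force: [0.5, -0.2, 0.4]
width: 0.0269
gripper_force: 60.0
clock: 17.85
position: [0.4619, -0.2189, 0.1106]
ee_rot: [0.0, 0.263, 0.965, -0.0]
contact_force: [-1.2, 0.7, 3.0]
width: 0.0271
gripper_force: 60.4
```

```bash
python3 -m handwheel '[[[0,0,-0.2],[0,0,-0.3],1],[[0,0,0],[0,0,-0.4],1],[[0,0,0],[0,0,-0.4],1],[[0,0,0],[0,0,-0.4],1]]'; python3 -m handwheel '[[[0,0,0],[0,0,-0.4],1],[[0,0,0],[0,0,-0.4],1],[[0,0,0],[0,0,-0.4],1]]'; python3 -c "
from h import *
s=readout.get_state();print(s['moment'],s['position'])"
```

```text
clock: 18.35
position: [0.4623, -0.2188, 0.1106]
ee_rot: [0.001, 0.186, 0.983, 0.0]
contact_force: [0.4, 0.4, 2.3]
width: 0.0271
gripper_force: 60.2
clock: 18.73
position: [0.4623, -0.2187, 0.1106]
ee_rot: [0.001, 0.124, 0.992, 0.0]
contact_force: [-0.1, 0.1, 2.3]
width: 0.027
gripper_force: 60.3
[ 0.23993759 -0.05478189 -0.21491518] [ 0.46226681 -0.21870221  0.1105661 ]
```

```bash
python3 -m handwheel '[[[0,0,0],[0,0,-0.4],1],[[0,0,0],[0,0,-0.4],1],[[0,0,0],[0,0,-0.4],1],[[0,0,0],[0,0,-0.4],1]]'; python3 -m handwheel '[[[0,0,0],[0,0,-0.4],1],[[0,0,0],[0,0,-0.4],1],[[0,0,0],[0,0,-0.35],1],[[0,0,0],[0,0,0],1],[[0,0,0],[0,0,0],1]]'; python3 - <<'E'
from h import *
s=readout.get_state();q=s["ee_rot"];print(s['moment'],s['position'],np.degrees(2*np.arctan2(q[2],q[1])))
im=vision.get_image("wrist");cv2.imwrite("pics/we.png",im)
E
```

```text
clock: 19.23
position: [0.4623, -0.2186, 0.1106]
ee_rot: [0.001, 0.041, 0.999, 0.0]
contact_force: [-0.4, 1.5, 1.7]
width: 0.0271
gripper_force: 60.3
clock: 19.85
position: [0.4621, -0.2186, 0.1106]
ee_rot: [0.0, -0.019, 1.0, 0.0]
contact_force: [0.8, 1.6, 3.5]
width: 0.027
gripper_force: 60.4
[ 0.51419583 -0.15701064 -0.08998753] [ 0.46212806 -0.21856843  0.11055596] 182.1350712729263
```

View pics/we.png

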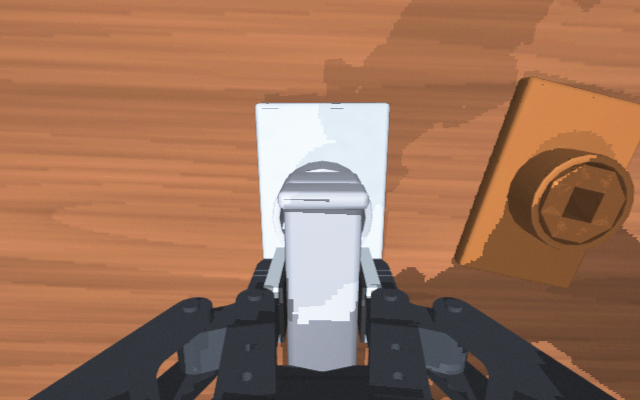

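The wrist view shows the cradle (columns 285–361) parallel to the slab's long sides, with the slab's top edge level at row 104. I'll release it.

```bash
python3 -m handwheel '[[[0,0,0],[0,0,0],0.2],[[0,0,0],[0,0,0],0],[[0,0,0],[0,0,0],-0.5],[[0,0,0],[0,0,0],-1],[[0,0,0],[0,0,0],-1],[[0,0,0],[0,0,0],-1],[[0,0,0],[0,0,0],-1],[[0,0,0],[0,0,0],-1]]'
python3 -m handwheel '[[[0,0,-5],[0,0,0],-1],[[0,0,-15],[0,0,0],-1],[[0,0,-20],[0,0,0],-1],[[0,0,-20],[0,0,0],-1],[[0,0,-20],[0,0,0],-1],[[0,0,-20],[0,0,0],-1],[[0,0,-20],[0,0,0],-1],[[0,0,0],[0,0,0],-1],[[0,0,0],[0,0,0],-1]]'
python3 - <<'E'
from h import *
import pickle
st=readout.get_state();im=vision.get_image("wrist");s=vision.get_image("side");pickle.dump(st,open("wf.pkl","wb"))
cv2.imwrite("pics/wf.png",im);cv2.imwrite("pics/fin.png",np.hstack([im[60:300,160:480],cv2.resize(s[90:215,290:440],None,fx=1.92,fy=1.92)]))
c=cam("wrist",st);g=cv2.cvtColor(im,cv2.COLOR_BGR2GRAY);print(st["position"],st["width"])
E
```

```text
clock: 20.9
position: [0.4618, -0.2188, 0.1104]
ee_rot: [0.0, -0.019, 1.0, -0.0]
contact_force: [0.1, -0.6, -1.2]
width: 0.0852
gripper_force: 0.0
clock: 22.02
position: [0.4615, -0.2186, 0.2303]
ee_rot: [-0.0, -0.019, 1.0, 0.0]
contact_force: [0.1, -0.2, -0.3]
width: 0.0857
gripper_force: 0.0
[ 0.46146866 -0.21857067  0.23027039] 0.0857115732328624
```

View pics/fin.png

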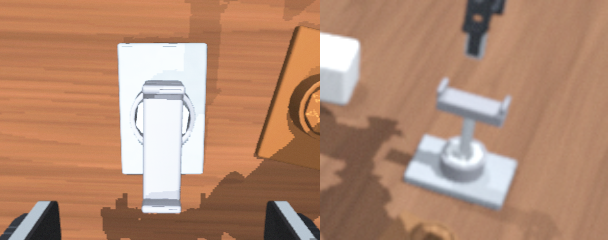

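The stand is home, upright, parallel to the slab (bar columns about 143–183 in the crop) and free of the gripper, so I'm handing in.

```bash
python3 -c "
from rig import manip
print(manip.sign_off())"
```

```text
the job is handed in; nothing more can be done
None
```

The stand is seated fully home in the socket and turned to within a degree or two of parallel with the base's long side. It is released, and I handed the job in at about 22 s; the sign-off returned no verdict.

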